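Find the bowed junction-box cover with a straightedge

ROBOT

A 6-joint arm with a two-finger parallel gripper is mounted at the origin on a cart in front of the work surface, level with it; the furniture and walls round the work are solid. World frame = base frame: x ahead of the robot, y to its left, z up, the work surface at z = 0. Lengths are in mm, angles in rad, forces in N, time in s.
With the tool pointing down it reaches from about 375 to 900 mm from the base axis. Payload 3.1 kg.
Tool frame: the origin (TCP) lies at the very end of the fingers, on their centre line; the grasp point (between the pads) lies 19 mm behind it (r.grasp_offset is the distance from the TCP to the grasp point, in mm); z points along the fingers, y is the line along which they close (so a half turn about z gives the same grasp; the last joint's range is limited). The gripper opens to 87 mm and grips with 3 to 60 N. Pads are 19 mm wide; open, the fingers measure 117 mm over their backs; the gripper's body (75 mm by 190 mm) begins 51 mm behind the grasp point.
Start: joints at [0.972, 0.527, 1.433, -0, 1.181, -0.178], TCP at [255.265, 570.47, 222.548] pointing down, gripper open.
Joint ranges: [-3.08, 3.08], [-0.75, 2.2], [0.22, 2.44], [-1.43, 4.57], [0, 2.65], [-2.85, 2.85]. Speed limits (rad/s): [2.79, 2.79, 3.14, 3.14, 3.14, 3.14].

INTERFACE

Orientations are given as a rotation vector (axis times angle).
In Python, from cell import r gives the robot as it stands.
- The arm moves only by the tool servo_tool, never from a script. Its argument "plan" is a list that holds one entry, the list of rows, each a list of 6 numbers: the shift along the tool's x, y, z as a fraction of full scale, then the turn, a rotation vector about the tool's x, y, z as a fraction of full scale. In form: [[[x, y, z, wx, wy, wz], ...]]. A call has 1 to 10 rows; each row is the pose to reach, as a shift and turn from the pose commanded when the call began, along the tool's axes at that moment; what a row does not reach only later rows make up. Full scale, the value 1, is 0.12 m for a shift and pi/2 rad for a turn. A row lasts 1/8 s, in which the tool goes at most 62.5 mm and 10.7 degrees, less where a joint would pass 70% of its speed; a pose out of reach is approached as far as the arm can. A call with a number of a shift or a turn outside -1 to 1 is refused whole. A call with a gripper value outside its range is refused whole. "claw" is the opening, from -1 (shut) to 1 (fully open), so that 0 is half open, set as the call begins (left out, the last holds). The fingers move at their own pace and stop on an object; the grip force is fixed at half the most. Time passes only in rows, so rows that repeat a pose let the fingers close. It gives the time, the measured TCP pose, the force, the opening and the grip force at its end, in the units of the state.
- r.state(): the state, without advancing time (a new reading comes with each control period).
- r.get_image(name): name is "side" or "top" or "wrist"; returns (picture, depth): 384x512x3 uint8, red, green, blue; 384x512 float32, mm along the optical axis (not along the pixel's ray), 0 where there is no reading.
- r.camera_info(name): a dict with "vertical_fov" (degrees; the focal length in pixels is half the picture's height over the tangent of half this angle, whatever the lens; pixels are square), "cx", "cy" (the principal point, pixels), "k1" (the pictures are not rectified: a ray, as slopes to the right and down, at radius r is drawn at 1 + k1 r^2 times it, then the intrinsics apply), "rvec" (rotation vector, rad) and "tvec" (3), from world to camera coordinates, as OpenCV has them. Camera axes: x right, y down, z forward; pixel columns grow to the right and rows downward; lengths in mm; the calibration is good to about 2 mm. A picture is of the moment at which its call begins: read the wrist's pose just before it. camera_info takes no time and is no camera call; for the wrist camera it gives the pose at the moment of the call.
- r.sign_off(): hands the job in; it is judged then, once.
Trained networks look in the newest picture that a camera, given by its name, has taken for a name from the list of things; names that differ only in an ending like _2 or _b are one class to them, and where a whole thing is asked for, a point or a joint stands for the part that bears it (a point fixed in the world has none). Each returns a list of dicts, best first, with "confidence" (0 to 1); they miss things now and then, are a little off and sometimes report something else, mostly with a low value. They report only what shows in the picture. A call takes as long as a camera call.
- r.find_in(camera, label): "location" ([column, row] as shares, 0 to 1, of the picture: columns of its width, rows of its height, amid what is visible of it).
- r.tip_of(camera, label): "location" ([column, row] as shares, 0 to 1, of the picture: columns of its width, rows of its height: a listed point, or the origin of a listed thing).
The state is a dict: "time_s": time; "q": joint angles; "joint_velocities": joint speeds; "tau": joint torques, N m; "tcp_pos": TCP position; "eef_rot": TCP orientation; "wrist_force": force on the tool from outside, world axes, zero at the start; "wrist_torque": the same for the moment, N m; "grip_width": opening from 0.0 (shut) to 1.0 (fully open); "gripper_force": force on a finger pad.
Only numpy, scipy, OpenCV 4.12 (cv2) and the standard library are available. Lean on these libraries where they do the work, as an engineer would, in place of code of your own. Each camera call takes 0.05 s, during which the arm holds its last target. There are 200 camera calls.

TASK

One of the two aluminium covers on the grey junction housings is bowed upward. Lay the steel straightedge lengthwise along the middle of either cover, let go of it, and press down with the closed fingertips first on its left end and then on its right end to see whether it rocks (that tells you about both covers). Then put the straightedge back down on the table, and lift the bowed cover off its pins and lay it, same side up, flat on the table, leaving the flat cover seated and everything else where it is.

Things in the scene. Friction and masses are not known exactly. Their poses are not given: they have to be found in the camera images.
- straightedge: plain steel bar, 16 (x) x 140 (y) x 12 mm high, about 220 g, a small dark spot near one end of its top. Origin: centre of its underside; y along it, z up. Its ends count as alike; either way round will do. It starts lying on the white table top (z = 0); the blue mat on the table is 2 mm thick.
- cover_1: dull grey aluminium cover 52 (x) x 150 (y) x 4 mm, 120 g, loose on housing_1's pins; 8 mm holes at x,y (13,60), (-13,-60) mm. Origin: centre, level with the underside of its ends (36 mm above the bench); y along it, left at yaw 0. Overhangs the housing 6 mm on each long side: grip it across 52 mm. It or cover_2, not both, is bowed; housings and covers trade places.
- cover_2: cover like cover_1, on housing_2. Flat one: face 4 mm above the origin. Bowed one (find out which): middle 24 mm of the face 7.2 mm above the origin, sloping to 4 mm at both ends. A straightedge on it rocks 0.05 rad each way at about 1 N on an end and swings back when let go; on the flat one it stays still.
- housing_1: fixed grey plastic open junction housing under cover_1: 40 x 146 mm, 36 mm high, feet on the bench (4 mm high, reaching 84 mm either way along y). Origin: centre of its underside on the bench; y along it. Two 5 mm steel pins stand 3 mm above its rim at x,y = (13,60) and (-13,-60) mm.
- housing_2: fixed housing under cover_2, same as housing_1 in shape, size and axes. One housing stands on the white table to the left, the other on the blue mat to the right; a bench power supply (170 mm high, about x 0.5 to 0.75, y -0.22 to -0.03 m) stands between them: go round its front or over it. The bench within 50 mm of x = 0.42 m is clear in front of either housing.
- capacitor: bystander: dark blue capacitor, 16 mm across, 43 mm high, standing; origin at the centre of its foot. Leave alone.
- solder_spool: bystander: spool 54 mm across, 38 mm high; origin at the centre of its foot. Leave alone.
- flux_tin: bystander: round tin 50 mm across, 18 mm high; origin at the centre of its foot. Leave alone.
- heatsink: bystander: finned heatsink 26 x 32 x 14 mm; origin at the centre of its underside. Leave alone.

How it is judged (in metres and radians):
On the way, in this order (a step that is already met when the one before it is completed fails the run):
1. the straightedge lies lengthwise along the middle of one cover, let go (contact force between the fingers and straightedge below 0.2 N and ((x of straightedge in the frame of cover_1 between -0.016 and 0.016 m and y of straightedge in the frame of cover_1 between -0.03 and 0.03 m and z of straightedge in the frame of cover_1 between 0.001 and 0.011 m and angle between the y axis of straightedge and the y axis of cover_1, either way round below 0.2 rad) or (x of straightedge in the frame of cover_2 between -0.016 and 0.016 m and y of straightedge in the frame of cover_2 between -0.03 and 0.03 m and z of straightedge in the frame of cover_2 between 0.001 and 0.011 m and angle between the y axis of straightedge and the y axis of cover_2, either way round below 0.2 rad))), for 0.2 s.
2. its left end is pressed down with the fingers (over 2 N, at least 30 mm left of the cover's middle), until it has rocked down if the cover is bowed (((x of straightedge in the frame of cover_1 between -0.016 and 0.016 m and y of straightedge in the frame of cover_1 between -0.03 and 0.03 m and z of straightedge in the frame of cover_1 between 0.001 and 0.011 m and angle between the y axis of straightedge and the y axis of cover_1, either way round below 0.2 rad and contact force between the fingers and straightedge above 2 N and y of the grasp point in the frame of cover_1 above 0.03 m and angle between straightedge's own z axis and vertical above 0.03 rad) or (x of straightedge in the frame of cover_2 between -0.016 and 0.016 m and y of straightedge in the frame of cover_2 between -0.03 and 0.03 m and z of straightedge in the frame of cover_2 between 0.001 and 0.011 m and angle between the y axis of straightedge and the y axis of cover_2, either way round below 0.2 rad and contact force between the fingers and straightedge above 2 N and y of the grasp point in the frame of cover_2 above 0.03 m))), for 0.05 s.
3. its right end is pressed down likewise (((x of straightedge in the frame of cover_1 between -0.016 and 0.016 m and y of straightedge in the frame of cover_1 between -0.03 and 0.03 m and z of straightedge in the frame of cover_1 between 0.001 and 0.011 m and angle between the y axis of straightedge and the y axis of cover_1, either way round below 0.2 rad and contact force between the fingers and straightedge above 2 N and y of the grasp point in the frame of cover_1 below -0.03 m and angle between straightedge's own z axis and vertical above 0.03 rad) or (x of straightedge in the frame of cover_2 between -0.016 and 0.016 m and y of straightedge in the frame of cover_2 between -0.03 and 0.03 m and z of straightedge in the frame of cover_2 between 0.001 and 0.011 m and angle between the y axis of straightedge and the y axis of cover_2, either way round below 0.2 rad and contact force between the fingers and straightedge above 2 N and y of the grasp point in the frame of cover_2 below -0.03 m))), for 0.05 s.
4. the bowed cover is lifted clear of its pins in the fingers (z of cover_1 in the frame of housing_1 above 0.05 m and contact force between the fingers and cover_1 above 0.5 N), for 0.1 s.
At the end, for the whole second after the job is handed in: Bowed cover lying flat, same side up, on table or mat (within 8 mm of the table, under 0.08 rad); straightedge lying on table or mat (within 12 mm); flat cover still seated (within 5 mm sideways, 3 mm in height, under 0.04 rad); all released and at rest (height (world z) of cover_1 below 0.008 m and angle between cover_1's own z axis and vertical below 0.08 rad and height (world z) of straightedge between -0.005 and 0.012 m and horizontal distance between cover_2 and housing_2 below 0.005 m and z of cover_2 in the frame of housing_2 between 0.033 and 0.039 m and angle between cover_2's own z axis and vertical below 0.04 rad and linear speed of each of cover_1, straightedge below 0.02 m/s and contact force between the fingers and cover_1 below 0.1 N and contact force between the fingers and straightedge below 0.1 N); the robot touches nothing.
It fails at once if the flat cover is lifted or shoved off its seat (over 15 mm) (distance of cover_2 from where it was at the start of the episode above 0.015 m).
It fails at once if the capacitor is disturbed (moved over 30 mm) (distance of capacitor from where it was at the start of the episode above 0.03 m).
It fails at once if the solder spool is disturbed (moved over 30 mm) (distance of solder_spool from where it was at the start of the episode above 0.03 m).
It fails at once if the flux tin is disturbed (moved over 30 mm) (distance of flux_tin from where it was at the start of the episode above 0.03 m).
It fails at once if the heatsink is disturbed (moved over 30 mm) (distance of heatsink from where it was at the start of the episode above 0.03 m).
It also fails if it takes over 72 s, if anything falls off the work surface, if the arm or the gripper's body presses on something with over 40 N, if the wrist force passes 120 N, or if a joint passes its speed limit or range.

## Working session

There is one attempt and no reset: what is moved stays moved. The work goes in short steps, Python scripts to look and compute and a tool call to move; the robot and the scene stay as the last step left them, time stands still between calls to the robot, and variables do not carry over. Pictures are saved under pics/ and viewed, at most 10 in all, crops included, and the job is handed in when it is done.

Besides the shell and the picture viewer there is one more tool, called after "Emit:" in YAML: its name, and indented under it one key for each argument. servo_tool: Moves the arm, as the interface text tells. Shift numbers are shares of 0.12 m and turn numbers shares of pi/2 rad, none past 1 either way. Its arguments: {"type":"object","properties":{"plan":{"type":"array"},"claw":{"type":"number"}},"required":["plan"]}

```bash
ls; mkdir -p pics; cat > h.py <<'E'
from cell import r
import numpy as np, cv2
from scipy.spatial.transform import Rotation as R
def cam(n):
    i=r.camera_info(n); f=192/np.tan(np.radians(i["vertical_fov"])/2)
    return i,f,R.from_rotvec(np.ravel(i["rvec"])).as_matrix(),np.ravel(i["tvec"])
def world(n,uv,d=None,z=None,c=None):
    """pixels (N,2) -> world points, by depth (mm) or on the plane z"""
    i,f,M,t=c or cam(n); uv=np.atleast_2d(uv).astype(float)
    s=(uv-[i["cx"],i["cy"]])/f; p=s.copy()
    for _ in range(20): p=s/(1+i["k1"]*(p**2).sum(1,keepdims=True))
    ray=np.c_[p,np.ones(len(p))]
    if d is not None: return (ray*np.ravel(d)[:,None]-t)@M
    w=ray@M; o=-t@M
    return o+w*((z-o[2])/w[:,2])[:,None]
def shot(n,name=None):
    c=cam(n); im,d=r.get_image(n)
    if name: cv2.imwrite(f"pics/{name}.png",im[:,:,::-1])
    return c,im,d
def cloud(c,d):
    v,u=np.mgrid[:384,:512]; P=world(None,np.c_[u.ravel(),v.ravel()],d=d.ravel(),c=c).reshape(384,512,3)
    P[d<=0]=np.nan; return P
E
python3 - <<'E'
from h import *
s=r.state(); print({k:np.round(v,3) for k,v in s.items()})
ims=[]
for n in("top","side"):
    c,im,d=shot(n,n+"0"); ims.append(im)
    np.savez(n+"0.npz",d=d,im=im)
    print(n,c[0]["vertical_fov"],-c[3]@c[2])
    for l in["straightedge","cover_1","housing_1","capacitor","solder_spool","flux_tin","heatsink"]:
        for o in r.find_in(n,l)[:3]:
            uv=np.array(o["location"])*[512,384]; u,v=uv.astype(int).clip(0,[511,383])
            print(l,round(o["confidence"],2),uv.round(),world(n,uv,d=[d[v,u]],c=c).round())
print(r.grasp_offset)
E
```

```text
pics
{'time_s': np.float64(0.0), 'q': array([ 0.972,  0.528,  1.434, -0.   ,  1.181, -0.179]), 'joint_velocities': array([ 0.   , -0.001,  0.001,  0.   , -0.001, -0.001]), 'tau': array([ 2.0000e-03, -4.4004e+01, -1.7660e+01,  6.3000e-02,  5.8000e-02,
       -0.0000e+00]), 'tcp_pos': array([254.856, 569.892, 221.568]), 'eef_rot': array([-6.560e-01, -3.072e+00,  3.000e-03]), 'wrist_force': array([ 0.271,  0.242, -1.018]), 'wrist_torque': array([0.056, 0.01 , 0.031]), 'gripper_force': np.float64(0.0), 'grip_width': np.float64(1.0)}
top 47.92659965455052 [ 280.89190221   -1.42876374 1285.01081885]
straightedge 0.65 [248. 228.] [[445.  25.  12.]]
cover_1 0.88 [178. 182.] [[561. 242.  44.]]
cover_1 0.78 [392. 219.] [[ 496. -394.   34.]]
cover_1 0.48 [366. 225.] [[ 478. -323.   11.]]
housing_1 0.41 [206. 192.] [[546. 162.   1.]]
housing_1 0.38 [365. 227.] [[ 474. -322.    4.]]
housing_1 0.35 [388. 220.] [[ 491. -380.   40.]]
solder_spool 0.61 [315. 257.] [[ 371. -173.   39.]]
flux_tin 0.66 [122. 220.] [[441. 400.  15.]]
heatsink 0.56 [222. 150.] [[684. 124.  -1.]]
side 50.59569769031052 [  63.8679096  -894.25907815  992.3605581 ]
straightedge 0.49 [221. 194.] [[463.  58.  -4.]]
cover_1 0.65 [221. 149.] [[551. 232.  42.]]
cover_1 0.63 [303. 280.] [[ 494. -402.   41.]]
housing_1 0.59 [300. 293.] [[ 480. -411.   -2.]]
housing_1 0.51 [226. 165.] [[541. 173.  15.]]
solder_spool 0.89 [225. 246.] [[ 360. -188.   37.]]
flux_tin 0.39 [178. 141.] [[437. 392.  20.]]
heatsink 0.46 [261. 161.] [[670. 131.  12.]]
18.700000000000003
```

View pics/top0.png

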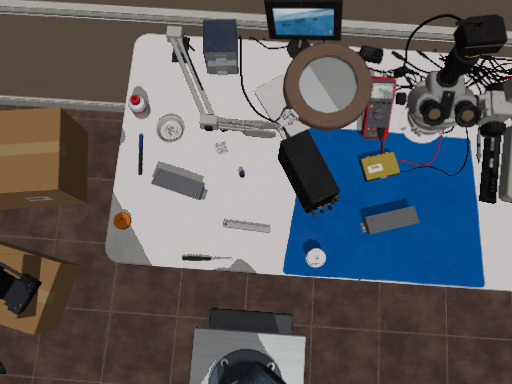

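View pics/side0.png

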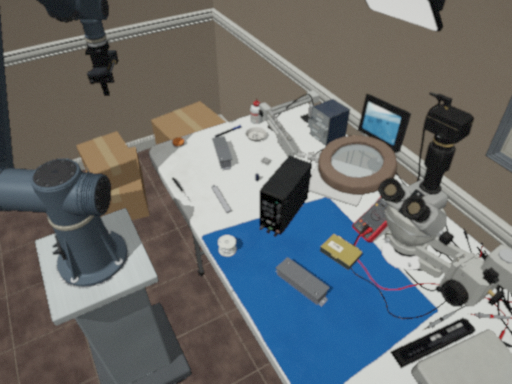

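The top view shows covers at (179,181) left and (390,219) right, the straightedge at (246,225), the capacitor at (241,172), the spool at (315,257) and the tin at (122,220). Next I'll fit the poses from the depth.

```bash
cat >> h.py <<'E'
def rect(P,m):
    (x,y),(w,h),a=cv2.minAreaRect(P[m][:,:2].astype(np.float32)); a=np.radians(a)
    # yaw of long axis measured as y-axis direction
    L=np.array([np.cos(a),np.sin(a)]) if w>h else np.array([-np.sin(a),np.cos(a)])
    if L[1]<0:L=-L
    return np.array([x,y]),sorted((w,h)),np.arctan2(-L[0],L[1])
E
python3 - <<'E'
from h import *
z=np.load("top0.npz"); c=cam("top"); P=cloud(c,z["d"])
for nm,(x,y),lo,hi,rad in[("L",(555,240),28,60,100),("R",(487,-385),28,60,100),("SE",(445,30),5,30,95)]:
    m=(np.hypot(P[...,0]-x,P[...,1]-y)<rad)&(P[...,2]>lo)&(P[...,2]<hi)
    n,lab,st,_=cv2.connectedComponentsWithStats(m.astype(np.uint8)); k=1+st[1:,4].argmax(); m=lab==k
    ctr,sz,yaw=rect(P,m); print(nm,m.sum(),ctr.round(1),np.round(sz,1),yaw.round(3))
    p=P[m]; t=(p[:,:2]-ctr)@[-np.sin(yaw),np.cos(yaw)]
    for a in range(-80,80,20):
        q=p[(t>=a)&(t<a+20),2]; print("  ",a+10,len(q),np.round(np.median(q),1) if len(q) else '')
m=(P[...,0]>250)&(P[...,0]<800)&(abs(P[...,1])<450)
print("table med",np.nanmedian(P[200:215,140:150,2]),np.nanmedian(P[235:255,400:440,2]), np.nanstd(P[235:255,400:440,2]))
im=cv2.resize(z["im"][130:280,110:430],(800,375),interpolation=cv2.INTER_CUBIC); cv2.imwrite("pics/top0c.png",im[:,:,::-1])
E
```

```text
L 876 [559.6 243.3] [ 53.1 150.4] -0.267
   -70 90 39.0
   -50 122 39.9
   -30 116 42.0
   -10 121 41.9
   10 113 42.3
   30 115 40.9
   50 113 40.4
   70 86 39.0
R 902 [ 494.7 -392.1] [ 52.5 151.2] 0.296
   -70 83 38.2
   -50 121 39.2
   -30 121 39.0
   -10 117 38.9
   10 123 39.1
   30 121 38.8
   50 125 38.9
   70 91 38.4
SE 255 [448.9  30.6] [ 16.4 139.6] -0.061
   -70 18 11.2
   -50 38 10.2
   -30 36 11.0
   -10 35 10.7
   10 37 10.7
   30 34 11.0
   50 37 10.7
   70 20 10.4
table med -0.9926211265970983 0.742508932213215 2.483591191812994
```

View pics/top0c.png

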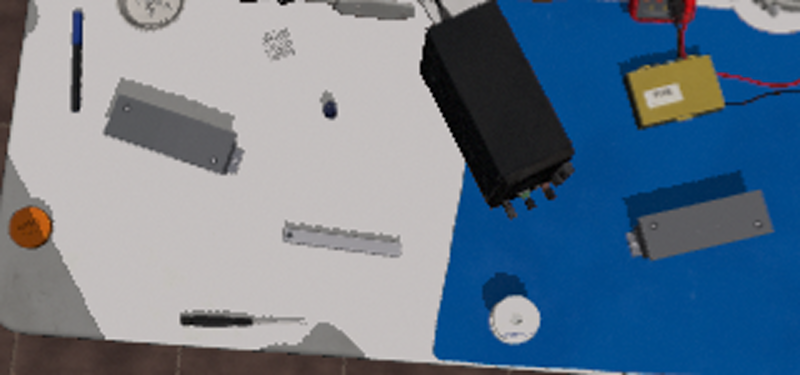

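Left cover looks bowed (middle about 3 mm above its ends) and the right one flat. I'll use the straightedge on the left cover, since it's nearer. First I'll plan the approach.

```bash
cat >> h.py <<'E'
def go(x,y,z,yaw,first_turn=True):
    """tool y axis to be (cos yaw', ..) = x axis of an object with this yaw; prints turn, then shifts in the axes after the turn and now"""
    s=r.state(); p=np.array(s["tcp_pos"]); M=R.from_rotvec(s["eef_rot"])
    G=min((R.from_matrix(np.array([[k*np.sin(yaw),k*np.cos(yaw),0],[-k*np.cos(yaw),k*np.sin(yaw),0],[0,0,-1]]).T.T[[0,1,2]]) for k in(1,)),key=lambda g:0)
    ys=[np.array([np.cos(yaw),np.sin(yaw),0])*k for k in(1,-1)]
    best=None
    for yy in ys:
        zz=np.array([0,0,-1.]); xx=np.cross(yy,zz); g=R.from_matrix(np.c_[xx,yy,zz])
        t=(M.inv()*g).as_rotvec()
        if best is None or np.linalg.norm(t)<np.linalg.norm(best[0]): best=(t,g)
    t,g=best; d=np.array([x,y,z])-p
    print("t",round(s["time_s"],2),"tcp",p.round(1),"q",np.round(s["q"],2),"F",np.round(s["wrist_force"],1))
    print("turn/full",(t/(np.pi/2)).round(4),"shift after turn",(g.inv().apply(d)/120).round(4),"shift now",(M.inv().apply(d)/120).round(4))
E
sed -i '/G=min/d' h.py
python3 -c "
from h import *
go(449,31,180,-.061)"
```

```text
t 0.8 tcp [255.3 570.4 222.6] q [ 0.97  0.53  1.43 -0.    1.18 -0.18] F [-0.1  0.2  0. ]
turn/full [0.     0.     0.7709] shift after turn [-4.3886  1.8853  0.3548] shift now [-3.31   -3.4436  0.3548]
```

Emit:
servo_tool:
  plan:
    - [[-0.95, -1, 0.35, 0, 0, 0.771], [-0.95, -1, 0.35, 0, 0, 0.771], [-0.95, -1, 0.35, 0, 0, 0.771], [-0.95, -1, 0.35, 0, 0, 0.771], [-0.95, -1, 0.35, 0, 0, 0.771], [-0.95, -1, 0.35, 0, 0, 0.771], [-0.95, -1, 0.35, 0, 0, 0.771]]

```text
time_s: 1.68
tcp_pos: [310.5, 414.4, 180.7]
eef_rot: [2.292, 2.148, 0.001]
wrist_force: [0.4, -0.1, -0.9]
grip_width: 1.001
gripper_force: 0.0
```

Emit:
servo_tool:
  plan:
    - [[-1, 0.45, 0, 0, 0, 0], [-1, 0.45, 0, 0, 0, 0], [-1, 0.45, 0, 0, 0, 0]]

```text
time_s: 2.05
tcp_pos: [358.0, 288.6, 180.7]
eef_rot: [2.293, 2.146, -0.001]
wrist_force: [0.2, -0.4, -0.4]
grip_width: 1.004
gripper_force: 0.0
```

Emit:
servo_tool:
  plan:
    - [[-1, 0.45, 0, 0, 0, 0], [-1, 0.45, 0, 0, 0, 0], [-1, 0.45, 0, 0, 0, 0]]

```text
time_s: 2.42
tcp_pos: [405.5, 166.2, 180.9]
eef_rot: [2.293, 2.146, 0.002]
wrist_force: [0.3, 0.3, 0.1]
grip_width: 0.999
gripper_force: 0.0
```

Emit:
servo_tool:
  plan:
    - [[-1, 0.45, 0, 0, 0, 0], [-1, 0.45, 0, 0, 0, 0], [-1, 0.45, 0, 0, 0, 0], [-1, 0.45, 0, 0, 0, 0], [-1, 0.45, 0, 0, 0, 0]]

```text
time_s: 3.05
tcp_pos: [448.9, 47.1, 180.4]
eef_rot: [-2.285, -2.154, 0.001]
wrist_force: [-0.1, -0.2, -0.2]
grip_width: 1.003
gripper_force: 0.0
```

```bash
python3 - <<'E'
from h import *
go(449,31,60,-.061)
c,im,d=shot("wrist","w1"); P=cloud(c,d)
m=(np.hypot(P[...,0]-449,P[...,1]-31)<95)&(P[...,2]>6)&(P[...,2]<25)
n,lab,st,_=cv2.connectedComponentsWithStats(m.astype(np.uint8)); k=1+st[1:,4].argmax(); m=lab==k
print(m.sum(),rect(P,m),np.median(P[m][:,2]))
E
```

```text
t 3.05 tcp [448.9  47.1 180.4] q [-0.14  0.36  1.9   0.    0.88 -0.09] F [-0.1 -0.2 -0.2]
turn/full [-0.0009 -0.0004  0.0015] shift after turn [-0.1341  0.0087  1.0035] shift now [-0.1347  0.0098  1.0034]
1375 (array([447.70367432,  35.47790527]), [15.656545639038086, 133.1443328857422], np.float64(-0.06455968535542851)) 11.170620553524628
```

View pics/w1.png

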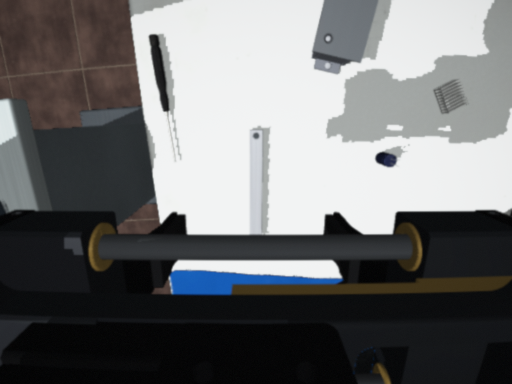

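The wrist view shows the bar under the open fingers, with its spotted end at (256,135) and running straight down the image, which matches the top-camera fit.

Emit:
servo_tool:
  plan:
    - [[-0.13, -0.005, 0.5, 0, 0, 0], [-0.13, -0.005, 1, 0, 0, 0], [-0.13, -0.005, 1, 0, 0, 0], [-0.13, -0.005, 1, 0, 0, 0]]
  claw: 0

```text
time_s: 3.6
tcp_pos: [449.0, 30.4, 61.9]
eef_rot: [2.286, 2.153, 0.002]
wrist_force: [-0.3, -0.1, 0.9]
grip_width: 0.627
gripper_force: 0.0
```

Emit:
servo_tool:
  plan:
    - [[0, 0, 0.25, 0, 0, 0], [0, 0, 0.4, 0, 0, 0], [0, 0, 0.475, 0, 0, 0], [0, 0, 0.475, 0, 0, 0], [0, 0, 0.475, 0, 0, 0]]

```text
time_s: 4.22
tcp_pos: [449.5, 29.6, 5.0]
eef_rot: [2.286, 2.151, 0.003]
wrist_force: [-0.6, -0.1, 0.1]
grip_width: 0.5
gripper_force: 0.0
```

Emit:
servo_tool:
  plan:
    - [[0, 0, 0, 0, 0, 0], [0, 0, 0, 0, 0, 0], [0, 0, 0, 0, 0, 0], [0, 0, 0, 0, 0, 0], [0, 0, 0, 0, 0, 0], [0, 0, 0, 0, 0, 0]]
  claw: -1

```text
time_s: 4.97
tcp_pos: [448.5, 29.6, 3.5]
eef_rot: [-2.288, -2.153, 0.0]
wrist_force: [-0.5, 0.1, 0.6]
grip_width: 0.18
gripper_force: 30.0
```

Emit:
servo_tool:
  plan:
    - [[0, 0, -0.3, 0, 0, 0], [0, 0, -0.8, 0, 0, 0], [0, 0, -0.8, 0, 0, 0], [0, 0, -0.8, 0, 0, 0]]

```text
time_s: 5.48
tcp_pos: [447.7, 29.8, 99.1]
eef_rot: [-2.288, -2.152, 0.001]
wrist_force: [-0.1, -0.4, -2.3]
grip_width: 0.176
gripper_force: 30.0
```

```bash
python3 -c "
from h import *
go(559.2,241.8,75,-.267)"
```

```text
t 5.47 tcp [447.7  29.8  99.1] q [-0.18  0.52  1.98 -0.    0.65 -0.12] F [-0.1 -0.4 -2.3]
turn/full [-0.0007 -0.      0.1311] shift after turn [1.9495 0.4299 0.2012] shift now [1.8203 0.8197 0.2005]
```

Emit:
servo_tool:
  plan:
    - [[0.3, 0.14, 0, 0, 0, 0.065], [0.65, 0.3, 0, 0, 0, 0.131], [0.9, 0.41, 0, 0, 0, 0.131], [0.9, 0.41, 0, 0, 0, 0.131]]

```text
time_s: 5.98
tcp_pos: [503.9, 136.1, 97.2]
eef_rot: [-2.493, -1.909, 0.004]
wrist_force: [0.0, -0.1, -3.0]
grip_width: 0.185
gripper_force: 30.0
```

Emit:
servo_tool:
  plan:
    - [[0.4, 0.1, 0, 0, 0, 0], [0.8, 0.17, 0, 0, 0, 0], [0.98, 0.21, 0, 0, 0, 0], [0.98, 0.21, 0.1, 0, 0, 0], [0.98, 0.21, 0.2, 0, 0, 0], [0.98, 0.21, 0.2, 0, 0, 0]]

```text
time_s: 6.72
tcp_pos: [556.9, 239.3, 73.1]
eef_rot: [-2.497, -1.903, 0.01]
wrist_force: [-0.6, 0.1, -2.7]
grip_width: 0.182
gripper_force: 30.0
```

```bash
python3 - <<'E'
from h import *
go(559.2,241.8,47.2,-.267)
c,im,d=shot("wrist","w2"); 
for n in("top","side"):
    c,im,d=shot(n,n+"2"); np.savez(n+"2.npz",d=d,im=im)
E
```

```text
t 6.72 tcp [556.9 239.3  73.1] q [ 0.22  0.7   1.59 -0.    0.85  0.49] F [-0.6  0.1 -2.7]
turn/full [-0.0036  0.0021 -0.0008] shift after turn [0.025  0.013  0.2157] shift now [0.0257 0.0142 0.2156]
```

View pics/w2.png

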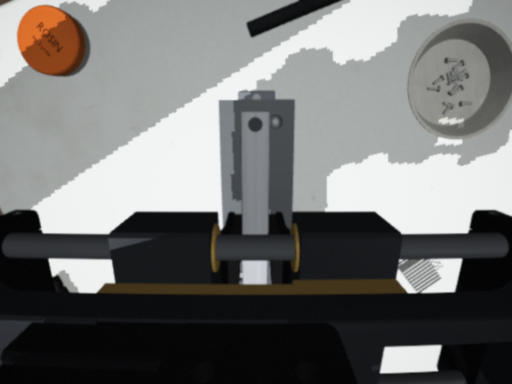

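The bar (columns 243–267) sits over the middle of the cover (219–295), parallel to it. I'll lower it now.

Emit:
servo_tool:
  plan:
    - [[0.025, 0.013, 0.1, 0, 0, 0], [0.025, 0.013, 0.17, 0, 0, 0], [0.025, 0.013, 0.2, 0, 0, 0], [0.025, 0.013, 0.205, 0, 0, 0], [0.025, 0.013, 0.205, 0, 0, 0], [0.025, 0.013, 0.205, 0, 0, 0]]

```text
time_s: 7.62
tcp_pos: [562.0, 243.8, 51.3]
eef_rot: [2.497, 1.906, 0.001]
wrist_force: [0.7, 0.0, -2.1]
grip_width: 0.178
gripper_force: 30.0
```

Emit:
servo_tool:
  plan:
    - [[0, 0, 0.01, 0, 0, 0], [0, 0, 0.01, 0, 0, 0], [0, 0, 0.01, 0, 0, 0]]

```text
time_s: 8.0
tcp_pos: [561.8, 243.7, 49.8]
eef_rot: [2.497, 1.906, 0.0]
wrist_force: [-0.7, 0.1, -2.4]
grip_width: 0.179
gripper_force: 30.0
```

Emit:
servo_tool:
  plan:
    - [[-0.02, -0.015, 0.01, 0, 0, 0], [-0.02, -0.015, 0.015, 0, 0, 0], [-0.02, -0.015, 0.015, 0, 0, 0], [-0.02, -0.015, 0.015, 0, 0, 0]]

```text
time_s: 8.5
tcp_pos: [559.5, 241.9, 48.0]
eef_rot: [2.497, 1.906, 0.0]
wrist_force: [-0.1, -0.6, -2.6]
grip_width: 0.181
gripper_force: 30.0
```

Emit:
servo_tool:
  plan:
    - [[0, 0, 0.01, 0, 0, 0], [0, 0, 0.01, 0, 0, 0], [0, 0, 0.01, 0, 0, 0]]

```text
time_s: 8.88
tcp_pos: [559.4, 241.9, 46.7]
eef_rot: [-2.497, -1.906, 0.0]
wrist_force: [0.4, -0.7, -4.0]
grip_width: 0.177
gripper_force: 30.0
```

Emit:
servo_tool:
  plan:
    - [[0, 0, 0.006, 0, 0, 0], [0, 0, 0.006, 0, 0, 0], [0, 0, 0.006, 0, 0, 0]]

```text
time_s: 9.25
tcp_pos: [559.5, 241.9, 46.6]
eef_rot: [2.497, 1.906, 0.0]
wrist_force: [-0.6, -1.6, 3.6]
grip_width: 0.175
gripper_force: 30.0
```

Contact, so I'll release.

Emit:
servo_tool:
  plan:
    - [[0, 0, 0, 0, 0, 0], [0, 0, 0, 0, 0, 0], [0, 0, 0, 0, 0, 0], [0, 0, 0, 0, 0, 0]]
  claw: -0.3

```text
time_s: 9.75
tcp_pos: [559.5, 241.9, 45.9]
eef_rot: [2.497, 1.906, 0.0]
wrist_force: [0.5, 0.9, -0.2]
grip_width: 0.349
gripper_force: 0.0
```

Emit:
servo_tool:
  plan:
    - [[0, 0, -0.1, 0, 0, 0], [0, 0, -0.4, 0, 0, 0], [0, 0, -0.7, 0, 0, 0], [0, 0, -0.7, 0, 0, 0], [0, 0, -0.7, 0, 0, 0], [0, 0, -0.7, 0, 0, 0]]

```text
time_s: 10.5
tcp_pos: [558.4, 241.6, 128.9]
eef_rot: [-2.496, -1.906, 0.004]
wrist_force: [-0.8, 0.5, -0.4]
grip_width: 0.352
gripper_force: 0.0
```

Emit:
servo_tool:
  plan:
    - [[-0.5, 0, 0, 0, 0, 0], [-1, 0, 0, 0, 0, 0], [-1, 0, 0, 0, 0, 0], [-1, 0, 0, 0, 0, 0], [-1, 0, 0, 0, 0, 0]]
  claw: -1

```text
time_s: 11.12
tcp_pos: [528.2, 127.2, 129.7]
eef_rot: [-2.496, -1.908, -0.0]
wrist_force: [-0.3, 0.1, -1.0]
grip_width: 0.009
gripper_force: 0.0
```

```bash
python3 - <<'E'
from h import *
go(559.5,243.3,75,-.267)
c,im,d=shot("wrist"); P=cloud(c,d); np.savez("w3.npz",P=P,im=im)
cv2.imwrite("pics/w3.png",im[:,:,::-1])
m=(np.hypot(P[...,0]-559.5,P[...,1]-243.3)<100)&(P[...,2]>48.5)&(P[...,2]<65)
n,lab,st,_=cv2.connectedComponentsWithStats(m.astype(np.uint8)); k=1+st[1:,4].argmax(); m=lab==k
ctr,sz,yaw=rect(P,m); print(m.sum(),ctr,sz,yaw)
a=np.array([-np.sin(yaw),np.cos(yaw)]); t=(P[m][:,:2]-ctr)@a
print(np.polyfit(t,P[m][:,2],1))
m2=(np.hypot(P[...,0]-559.5,P[...,1]-243.3)<100)&(P[...,2]>30)&(P[...,2]<65)
n,lab,st,_=cv2.connectedComponentsWithStats(m2.astype(np.uint8)); k=1+st[1:,4].argmax(); m2=lab==k
print("cover",rect(P,m2))
E
```

```text
t 11.12 tcp [528.2 127.2 129.7] q [0.03 0.55 1.73 0.   0.87 0.3 ] F [-0.3  0.1 -1. ]
turn/full [ 0.0001 -0.0002  0.0009] shift after turn [ 1.0024 -0.0034  0.4562] shift now [ 1.0022 -0.002   0.4565]
2713 [554.80114746 228.22984314] [15.94422435760498, 105.38306427001953] -0.27408734622682945
[-3.47274800e-04  5.42899464e+01]
cover (array([554.30334473, 228.17927551]), [52.50059127807617, 116.2290267944336], np.float64(-0.26476761399209725))
```

View pics/w3.png

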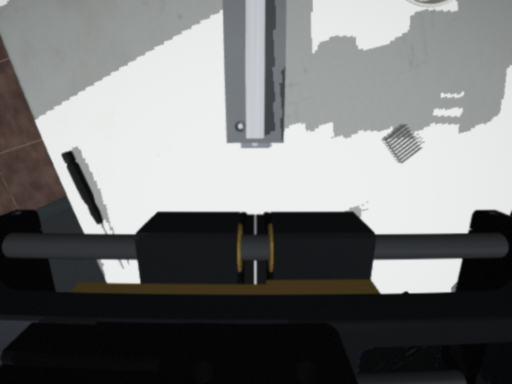

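The bar lies level (slope about 0), centred on the cover within about 1 mm. Before going over its left end I'll check for tall things near the gripper body.

```bash
python3 - <<'E'
from h import *
P=cloud(cam("top"),np.load("top0.npz")["d"])
m=(P[...,0]>580)&(P[...,0]<720)&(P[...,1]>100)&(P[...,1]<400)&(P[...,2]>60)
q=P[m]; print(len(q)); 
if len(q): print(q[np.argsort(q[:,0])][::max(1,len(q)//12)].round())
E
```

```text
401
[[670. 137. 218.]
 [675. 135. 212.]
 [678. 135. 219.]
 [678. 132. 225.]
 [680. 122. 215.]
 [685. 128. 237.]
 [687. 115. 214.]
 [688. 147. 240.]
 [690. 160. 239.]
 [693. 104. 222.]
 [696. 104. 227.]
 [699. 148. 239.]
 [718. 167. 203.]]
```

Emit:
servo_tool:
  plan:
    - [[0.3, 0, 0.1, 0, 0, 0], [0.7, 0, 0.2, 0, 0, 0], [1, 0, 0.3, 0, 0, 0], [1, 0, 0.3, 0, 0, 0]]

```text
time_s: 11.68
tcp_pos: [559.1, 245.3, 92.8]
eef_rot: [-2.492, -1.912, 0.0]
wrist_force: [-0.5, -0.1, 0.4]
grip_width: 0.005
gripper_force: 0.0
```

Emit:
servo_tool:
  plan:
    - [[0.25, 0, 0, 0, 0, 0], [0.45, 0, 0.1, 0, 0, 0], [0.45, 0, 0.25, 0, 0, 0], [0.45, 0, 0.28, 0, 0, 0], [0.45, 0, 0.28, 0, 0, 0], [0.45, 0, 0.28, 0, 0, 0]]

```text
time_s: 12.42
tcp_pos: [573.9, 293.2, 60.7]
eef_rot: [2.498, 1.905, 0.0]
wrist_force: [-0.3, 0.1, 0.4]
grip_width: 0.003
gripper_force: 0.0
```

Emit:
servo_tool:
  plan:
    - [[0, 0, 0.01, 0, 0, 0], [0, 0, 0.02, 0, 0, 0], [0, 0, 0.03, 0, 0, 0], [0, 0, 0.03, 0, 0, 0]]

```text
time_s: 12.92
tcp_pos: [573.6, 293.9, 56.8]
eef_rot: [-2.497, -1.906, 0.0]
wrist_force: [0.3, -0.8, -0.3]
grip_width: 0.009
gripper_force: 0.0
```

Emit:
servo_tool:
  plan:
    - [[0, 0, 0.01, 0, 0, 0], [0, 0, 0.02, 0, 0, 0], [0, 0, 0.03, 0, 0, 0], [0, 0, 0.03, 0, 0, 0], [0, 0, 0.03, 0, 0, 0]]

```text
time_s: 13.55
tcp_pos: [574.0, 294.4, 53.7]
eef_rot: [-2.497, -1.906, -0.002]
wrist_force: [-0.7, 2.6, 4.4]
grip_width: 0.006
gripper_force: 2.2
```

Emit:
servo_tool:
  plan:
    - [[0, 0, 0.01, 0, 0, 0], [0, 0, 0.01, 0, 0, 0], [0, 0, 0.01, 0, 0, 0]]

```text
time_s: 13.92
tcp_pos: [574.0, 294.5, 53.6]
eef_rot: [2.497, 1.906, 0.002]
wrist_force: [-1.4, 2.2, 9.3]
grip_width: 0.004
gripper_force: 5.0
```

```bash
python3 - <<'E'
from h import *
ctr=np.array([559.4,244.9]); a=np.array([.267,.964]); b=np.array([.964,-.267])
for n in("top","side"):
  c,im,d=shot(n); P=cloud(c,d); q=P[...,:2]-ctr; t=q@a; w=q@b
  for lo in range(-70,70,20):
    m=(abs(w)<6)&(t>=lo)&(t<lo+20)&(P[...,2]>45)&(P[...,2]<65); print(n,lo+10,m.sum(),np.median(P[m][:,2]).round(1) if m.any() else '')
E
```

```text
top -60 28 57.9
top -40 27 56.3
top -20 27 56.5
top 0 26 55.5
top 20 27 53.3
top 40 6 52.2
top 60 0 
side -60 11 59.4
side -40 12 59.3
side -20 9 57.2
side 0 11 56.5
side 20 8 56.6
side 40 12 57.3
side 60 0
```

The bar has rocked by about 0.05 rad, so the left cover is the bowed one. Now the right end.

Emit:
servo_tool:
  plan:
    - [[0, 0, -0.02, 0, 0, 0], [0, 0, -0.05, 0, 0, 0], [0, 0, -0.15, 0, 0, 0], [0, 0, -0.25, 0, 0, 0], [0, 0, -0.25, 0, 0, 0], [0, 0, -0.25, 0, 0, 0]]

```text
time_s: 14.78
tcp_pos: [573.6, 293.9, 82.2]
eef_rot: [2.497, 1.906, -0.0]
wrist_force: [-0.4, -0.3, 0.5]
grip_width: 0.005
gripper_force: 0.0
```

Emit:
servo_tool:
  plan:
    - [[-0.4, 0, 0, 0, 0, 0], [-0.85, 0, 0, 0, 0, 0], [-0.85, 0, 0, 0, 0, 0], [-0.85, 0, 0.1, 0, 0, 0], [-0.85, 0, 0.2, 0, 0, 0], [-0.85, 0, 0.2, 0, 0, 0], [-0.85, 0, 0.2, 0, 0, 0]]

```text
time_s: 15.65
tcp_pos: [546.7, 196.2, 57.6]
eef_rot: [-2.496, -1.907, 0.001]
wrist_force: [-0.2, 0.5, 0.1]
grip_width: 0.006
gripper_force: 0.0
```

```bash
python3 - <<'E'
from h import *
go(546,196.7,57,-.27)
ctr=np.array([559.4,244.9]); a=np.array([.267,.964]); b=np.array([.964,-.267])
c,im,d=shot("top"); P=cloud(c,d); q=P[...,:2]-ctr; t=q@a; w=q@b
for lo in range(-70,70,20):
    m=(abs(w)<6)&(t>=lo)&(t<lo+20)&(P[...,2]>45)&(P[...,2]<62); print(lo+10,m.sum(),np.median(P[m][:,2]).round(1) if m.any() else '')
E
```

```text
t 15.65 tcp [546.7 196.2  57.6] q [0.15 0.7  1.67 0.   0.77 0.42] F [-0.2  0.5  0.1]
turn/full [-0.0003  0.0001  0.0027] shift after turn [ 0.0023 -0.0065  0.0049] shift now [ 0.0024 -0.0065  0.0049]
-60 0 
-40 0 
-20 0 
0 0 
20 0 
40 0 
60 0
```

Emit:
servo_tool:
  plan:
    - [[0, -0.005, 0.01, 0, 0, 0], [0, -0.005, 0.02, 0, 0, 0], [0, -0.005, 0.03, 0, 0, 0], [0, -0.005, 0.04, 0, 0, 0], [0, -0.005, 0.04, 0, 0, 0]]

```text
time_s: 16.32
tcp_pos: [546.2, 195.3, 53.9]
eef_rot: [2.497, 1.906, -0.0]
wrist_force: [-0.9, -1.8, 5.1]
grip_width: 0.008
gripper_force: 2.5
```

Emit:
servo_tool:
  plan:
    - [[0, 0, 0.008, 0, 0, 0], [0, 0, 0.008, 0, 0, 0], [0, 0, 0.008, 0, 0, 0]]

```text
time_s: 16.7
tcp_pos: [546.2, 195.3, 53.7]
eef_rot: [2.497, 1.906, -0.0]
wrist_force: [-3.1, -2.7, 10.1]
grip_width: 0.003
gripper_force: 5.1
```

```bash
python3 - <<'E'
from h import *
ctr=np.array([559.4,244.9]); a=np.array([.267,.964]); b=np.array([.964,-.267])
for n in("wrist","side","top"):
  c,im,d=shot(n); P=cloud(c,d); q=P[...,:2]-ctr; t=q@a; w=q@b
  for lo in range(-70,70,20):
    m=(abs(w)<6)&(t>=lo)&(t<lo+20)&(P[...,2]>45)&(P[...,2]<62); print(n,lo+10,m.sum(),np.median(P[m][:,2]).round(1) if m.any() else '')
E
```

```text
wrist -60 0 
wrist -40 433 53.3
wrist -20 637 53.9
wrist 0 687 54.9
wrist 20 794 56.0
wrist 40 885 57.0
wrist 60 851 57.9
side -60 11 55.2
side -40 0 
side -20 0 
side 0 0 
side 20 0 
side 40 0 
side 60 0 
top -60 0 
top -40 0 
top -20 0 
top 0 0 
top 20 0 
top 40 0 
top 60 0
```

Emit:
servo_tool:
  plan:
    - [[0, 0, -0.02, 0, 0, 0], [0, 0, -0.05, 0, 0, 0], [0, 0, -0.2, 0, 0, 0], [0, 0, -0.4, 0, 0, 0], [0, 0, -0.4, 0, 0, 0], [0, 0, -0.4, 0, 0, 0]]
  claw: -1

```text
time_s: 17.6
tcp_pos: [545.9, 195.7, 100.2]
eef_rot: [-2.497, -1.906, 0.0]
wrist_force: [0.3, 0.8, -0.3]
grip_width: 0.004
gripper_force: 0.0
```

Emit:
servo_tool:
  plan:
    - [[0, 0, 0, 0, 0, 0], [0, 0, 0, 0, 0, 0], [0, 0, 0, 0, 0, 0]]
  claw: -0.3

```text
time_s: 17.98
tcp_pos: [545.9, 195.7, 99.8]
eef_rot: [-2.497, -1.906, 0.001]
wrist_force: [0.1, 0.2, -0.4]
grip_width: 0.258
gripper_force: 0.0
```

```bash
python3 - <<'E'
from h import *
c,im,d=shot("wrist"); P=cloud(c,d)
m=(np.hypot(P[...,0]-559.5,P[...,1]-243.3)<100)&(P[...,2]>48.5)&(P[...,2]<65)
n,lab,st,_=cv2.connectedComponentsWithStats(m.astype(np.uint8)); k=1+st[1:,4].argmax(); m=lab==k
ctr,sz,yaw=rect(P,m); a=np.array([-np.sin(yaw),np.cos(yaw)]); t=(P[m][:,:2]-ctr)@a
print(m.sum(),ctr,sz,yaw,"far end-70:",ctr+a*(sz[1]/2-70),np.polyfit(t,P[m][:,2],1))
v=np.argwhere(m); print(v.min(0),v.max(0))
go(559.4,244,47.5,-.27)
E
```

```text
4096 [558.89630127 244.07363892] [16.05139923095703, 140.1453399658203] -0.27581866725149007 far end-70: [558.91609183 244.14356216] [7.72290232e-04 5.42471475e+01]
[ 41 245] [229 268]
t 18.02 tcp [546.  195.7  99.9] q [0.15 0.63 1.65 0.   0.86 0.42] F [ 0.  -0.6  0.2]
turn/full [-0.0004  0.0002  0.002 ] shift after turn [ 0.418  -0.      0.4368] shift now [0.4181 0.0015 0.4366]
```

Emit:
servo_tool:
  plan:
    - [[0.2, 0, 0, 0, 0, 0], [0.418, 0, 0.1, 0, 0, 0], [0.418, 0, 0.25, 0, 0, 0], [0.418, 0, 0.38, 0, 0, 0], [0.418, 0, 0.435, 0, 0, 0], [0.418, 0, 0.435, 0, 0, 0], [0.418, 0, 0.435, 0, 0, 0]]

```text
time_s: 18.9
tcp_pos: [559.8, 243.8, 48.4]
eef_rot: [2.498, 1.905, 0.001]
wrist_force: [-0.2, -0.2, 0.7]
grip_width: 0.35
gripper_force: 0.0
```

Emit:
servo_tool:
  plan:
    - [[0, 0, 0, 0, 0, 0], [0, 0, 0, 0, 0, 0], [0, 0, 0, 0, 0, 0], [0, 0, 0, 0, 0, 0], [0, 0, 0, 0, 0, 0]]
  claw: -1

```text
time_s: 19.52
tcp_pos: [559.8, 244.1, 48.5]
eef_rot: [2.497, 1.906, 0.001]
wrist_force: [0.3, 0.3, 3.1]
grip_width: 0.178
gripper_force: 30.0
```

Emit:
servo_tool:
  plan:
    - [[0, 0, -0.1, 0, 0, 0], [0, 0, -0.4, 0, 0, 0], [0, 0, -0.45, 0, 0, 0], [0, 0, -0.45, 0, 0, 0]]

```text
time_s: 20.02
tcp_pos: [559.1, 244.1, 102.0]
eef_rot: [-2.497, -1.906, 0.0]
wrist_force: [-0.3, -0.1, -3.2]
grip_width: 0.177
gripper_force: 30.0
```

```bash
python3 - <<'E'
from h import *
go(449,30,60,-.061)
E
```

```text
t 20.02 tcp [559.1 244.1 102. ] q [0.23 0.66 1.57 0.   0.91 0.5 ] F [-0.3 -0.1 -3.2]
turn/full [-1.00e-04 -0.00e+00 -1.31e-01] shift after turn [-1.8367 -0.8071  0.3503] shift now [-1.9629 -0.4146  0.3503]
```

Emit:
servo_tool:
  plan:
    - [[-0.35, -0.07, 0, 0, 0, -0.06], [-0.7, -0.14, 0, 0, 0, -0.131], [-0.98, -0.2, 0, 0, 0, -0.131], [-0.98, -0.2, 0, 0, 0, -0.131]]

```text
time_s: 20.52
tcp_pos: [502.3, 135.2, 100.6]
eef_rot: [-2.289, -2.147, 0.007]
wrist_force: [0.9, 0.4, -3.1]
grip_width: 0.179
gripper_force: 30.0
```

Emit:
servo_tool:
  plan:
    - [[-0.4, -0.2, 0, 0, 0, 0], [-0.92, -0.41, 0.1, 0, 0, 0], [-0.92, -0.41, 0.4, 0, 0, 0], [-0.92, -0.41, 0.7, 0, 0, 0], [-0.92, -0.41, 0.76, 0, 0, 0], [-0.92, -0.41, 0.76, 0, 0, 0], [-0.92, -0.41, 0.76, 0, 0, 0]]

```text
time_s: 21.4
tcp_pos: [450.4, 30.1, 11.7]
eef_rot: [2.286, 2.152, 0.002]
wrist_force: [0.8, -0.6, -3.0]
grip_width: 0.178
gripper_force: 30.0
```

Emit:
servo_tool:
  plan:
    - [[0, 0, 0.02, 0, 0, 0], [0, 0, 0.03, 0, 0, 0], [0, 0, 0.03, 0, 0, 0], [0, 0, 0.03, 0, 0, 0]]

```text
time_s: 21.9
tcp_pos: [449.5, 29.8, 7.4]
eef_rot: [2.288, 2.152, 0.0]
wrist_force: [-0.8, 0.2, -3.1]
grip_width: 0.177
gripper_force: 30.0
```

Emit:
servo_tool:
  plan:
    - [[0, 0, 0.012, 0, 0, 0], [0, 0, 0.012, 0, 0, 0], [0, 0, 0.012, 0, 0, 0]]

```text
time_s: 22.28
tcp_pos: [449.3, 29.8, 5.8]
eef_rot: [-2.288, -2.152, 0.0]
wrist_force: [-0.0, 0.1, -2.9]
grip_width: 0.178
gripper_force: 30.0
```

Emit:
servo_tool:
  plan:
    - [[0, 0, 0.006, 0, 0, 0], [0, 0, 0.006, 0, 0, 0], [0, 0, 0.006, 0, 0, 0]]

```text
time_s: 22.65
tcp_pos: [449.4, 29.8, 5.5]
eef_rot: [2.288, 2.152, 0.0]
wrist_force: [-1.6, 0.1, 4.6]
grip_width: 0.177
gripper_force: 30.0
```

Emit:
servo_tool:
  plan:
    - [[0, 0, 0, 0, 0, 0], [0, 0, 0, 0, 0, 0], [0, 0, 0, 0, 0, 0], [0, 0, 0, 0, 0, 0]]
  claw: -0.3

```text
time_s: 23.15
tcp_pos: [449.4, 29.8, 5.0]
eef_rot: [-2.288, -2.152, 0.0]
wrist_force: [-0.4, -0.0, 0.5]
grip_width: 0.345
gripper_force: 0.0
```

Emit:
servo_tool:
  plan:
    - [[0, 0, -0.1, 0, 0, 0], [0, 0, -0.5, 0, 0, 0], [0, 0, -0.95, 0, 0, 0], [0, 0, -0.95, 0, 0, 0], [0, 0, -0.95, 0, 0, 0]]

```text
time_s: 23.78
tcp_pos: [449.0, 29.9, 119.4]
eef_rot: [2.288, 2.152, 0.0]
wrist_force: [0.1, -0.4, -0.1]
grip_width: 0.351
gripper_force: 0.0
```

Emit:
servo_tool:
  plan:
    - [[0.35, 0.3, 0, 0, 0, 0.06], [0.7, 0.65, 0, 0, 0, 0.131], [0.95, 0.9, 0, 0, 0, 0.131], [0.95, 0.9, 0, 0, 0, 0.131], [0.95, 0.9, 0, 0, 0, 0.131], [0.95, 0.9, 0, 0, 0, 0.131]]
  claw: 1

```text
time_s: 24.52
tcp_pos: [562.3, 136.1, 118.1]
eef_rot: [-2.497, -1.904, 0.005]
wrist_force: [0.3, -0.4, 0.0]
grip_width: 0.939
gripper_force: 0.0
```

```bash
cat > cv.py <<'E'
from h import *
import sys
name=sys.argv[1] if len(sys.argv)>1 else None
c,im,d=shot("wrist",name); P=cloud(c,d)
m=(np.hypot(P[...,0]-559,P[...,1]-244)<100)&(P[...,2]>30)&(P[...,2]<60)
m=cv2.morphologyEx(m.astype(np.uint8),cv2.MORPH_OPEN,np.ones((3,3)))
n,lab,st,_=cv2.connectedComponentsWithStats(m); k=1+st[1:,4].argmax(); m=lab==k
ctr,sz,yaw=rect(P,m); v=np.argwhere(m); print(ctr,sz,yaw,v.min(0),v.max(0),"near end+75",ctr-np.array([-np.sin(yaw),np.cos(yaw)])*(sz[1]/2-75))
a=np.array([-np.sin(yaw),np.cos(yaw)]);b=np.array([a[1],-a[0]])
q=P[m]; t=(q[:,:2]-ctr)@a; w=(q[:,:2]-ctr)@b
for lo in range(-60,60,20):
    s=(t>=lo)&(t<lo+20)
    if s.any(): print(lo+10,np.percentile(w[s],[1,99]).round(1),np.median(q[s,2]).round(1))
go(ctr[0],ctr[1],80,yaw)
E
python3 cv.py w4
```

```text
[555.64929199 234.97058105] [52.39332580566406, 129.91905212402344] -0.26246331385890614 [  0 182] [163 249] near end+75 [558.25439629 244.66720668]
-50 [-24.6  26.1] 39.8
-30 [-24.8  25.5] 41.1
-10 [-25.   25.8] 42.0
10 [-25.1  26. ] 42.4
30 [-25.   25.5] 41.9
50 [-24.9  25.7] 40.9
t 24.57 tcp [562.7 136.1 118.5] q [ 0.04  0.61  1.64 -0.    0.9   0.31] F [-0.3  0.2  0.5]
turn/full [-0.0015  0.0005 -0.0035] shift after turn [ 0.7801 -0.2708  0.3208] shift now [ 0.7789 -0.2743  0.3208]
```

View pics/w4.png

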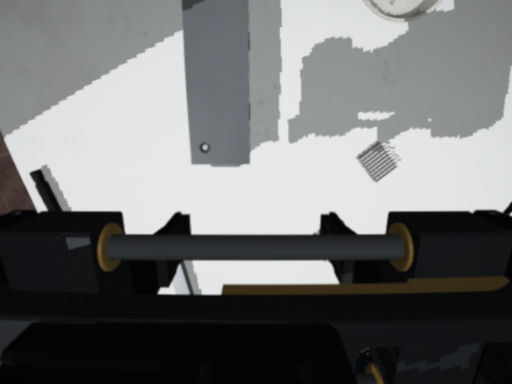

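The cover is still seated (columns 182–249) with the bar gone. I'll move the open gripper over it.

Emit:
servo_tool:
  plan:
    - [[0.4, -0.15, 0, 0, 0, 0], [0.86, -0.265, 0, 0, 0, 0], [0.86, -0.265, 0.15, 0, 0, 0], [0.86, -0.265, 0.32, 0, 0, 0], [0.86, -0.265, 0.32, 0, 0, 0], [0.86, -0.265, 0.32, 0, 0, 0], [0.86, -0.265, 0.32, 0, 0, 0]]

```text
time_s: 25.45
tcp_pos: [561.4, 244.3, 81.5]
eef_rot: [2.498, 1.905, 0.002]
wrist_force: [0.5, -0.0, -1.2]
grip_width: 1.002
gripper_force: 0.0
```

```bash
python3 -c "
from h import *
go(559.2,244.5,37,-.265)"
```

```text
t 25.45 tcp [561.4 244.3  81.5] q [ 0.23  0.69  1.58 -0.    0.87  0.5 ] F [ 0.5 -0.  -1.2]
turn/full [ 0.0008 -0.0004 -0.0018] shift after turn [-0.0034 -0.018   0.3712] shift now [-0.0037 -0.0185  0.3712]
```

Emit:
servo_tool:
  plan:
    - [[0, -0.018, 0.1, 0, 0, -0.002], [0, -0.018, 0.25, 0, 0, -0.002], [0, -0.018, 0.32, 0, 0, -0.002], [0, -0.018, 0.32, 0, 0, -0.002], [0, -0.018, 0.32, 0, 0, -0.002], [0, -0.018, 0.32, 0, 0, -0.002], [0, -0.018, 0.32, 0, 0, -0.002]]

```text
time_s: 26.32
tcp_pos: [558.9, 245.6, 42.7]
eef_rot: [2.494, 1.91, 0.001]
wrist_force: [0.2, 0.1, 0.6]
grip_width: 1.003
gripper_force: 0.0
```

```bash
python3 -c "
from h import *
go(559.2,244.5,36.5,-.265)"
```

```text
t 26.32 tcp [558.9 245.6  42.7] q [ 0.23  0.75  1.6  -0.    0.79  0.49] F [0.2 0.1 0.6]
turn/full [ 0.0005 -0.0003  0.0008] shift after turn [-0.008   0.0047  0.0519] shift now [-0.008   0.0046  0.0519]
```

Emit:
servo_tool:
  plan:
    - [[-0.008, 0.004, 0.03, 0, 0, 0], [-0.008, 0.004, 0.05, 0, 0, 0], [-0.008, 0.004, 0.05, 0, 0, 0], [-0.008, 0.004, 0.05, 0, 0, 0]]

```text
time_s: 26.82
tcp_pos: [558.8, 244.4, 36.2]
eef_rot: [-2.494, -1.91, 0.0]
wrist_force: [0.3, -0.7, 0.5]
grip_width: 0.997
gripper_force: 0.0
```

Emit:
servo_tool:
  plan:
    - [[0, 0, 0, 0, 0, 0], [0, 0, 0, 0, 0, 0], [0, 0, 0, 0, 0, 0], [0, 0, 0, 0, 0, 0], [0, 0, 0, 0, 0, 0], [0, 0, 0, 0, 0, 0]]
  claw: -1

```text
time_s: 27.58
tcp_pos: [558.9, 244.5, 36.3]
eef_rot: [2.494, 1.91, 0.0]
wrist_force: [1.2, 1.1, 0.0]
grip_width: 0.588
gripper_force: 30.0
```

Gripped at about 51–52 mm. Lifting straight up.

Emit:
servo_tool:
  plan:
    - [[0, 0, -0.03, 0, 0, 0], [0, 0, -0.1, 0, 0, 0], [0, 0, -0.25, 0, 0, 0], [0, 0, -0.5, 0, 0, 0], [0, 0, -0.6, 0, 0, 0], [0, 0, -0.6, 0, 0, 0], [0, 0, -0.6, 0, 0, 0]]

```text
time_s: 28.45
tcp_pos: [558.1, 244.2, 107.7]
eef_rot: [-2.494, -1.91, 0.002]
wrist_force: [0.2, 0.6, -1.7]
grip_width: 0.588
gripper_force: 30.0
```

```bash
python3 - <<'E'
from h import *
go(420,230,50,-.1)
c,im,d=shot("wrist"); P=cloud(c,d)
t=np.array(r.state()["tcp_pos"])
q=P-t; a=np.array([.262,.965,0]); m=(abs(q@[.965,-.262,0])<24)&(abs(q@a)<90)&(P[...,2]>80)&(P[...,2]<135)
Q=q[m]; l=Q@a
for lo in range(-90,90,20):
    s=(l>=lo)&(l<lo+20)
    if s.sum()>10: print(lo+10,s.sum(),np.median(Q[s,2]).round(1))
P=cloud(cam("top"),np.load("top0.npz")["d"])
m=(abs(P[...,0]-410)<80)&(abs(P[...,1]-240)<120)&(P[...,2]>6); q=P[m]
print(len(q),q[::max(1,len(q)//10)].round())
E
```

```text
t 28.45 tcp [558.1 244.2 107.7] q [ 0.23  0.65  1.57 -0.    0.92  0.49] F [ 0.2  0.6 -1.7]
turn/full [-0.0009  0.0004 -0.1042] shift after turn [-0.233  -1.1333  0.4808] shift now [-0.4142 -1.0796  0.4826]
-40 653 5.4
-20 1220 5.8
0 1236 6.3
20 2631 5.9
40 2857 4.9
60 2903 3.8
80 776 3.3
113 [[488. 267.   7.]
 [350. 195.   8.]
 [346. 197.  13.]
 [349. 166.   8.]
 [343. 212.  10.]
 [345. 179.  11.]
 [347. 148.   9.]
 [340. 206.  10.]
 [343. 167.  12.]
 [346. 133.   8.]
 [341. 156.  10.]]
```

The cover is level in the fingers, and the drop zone (x 380–460, y 150–310) is clear.

Emit:
servo_tool:
  plan:
    - [[-0.1, -0.3, 0, 0, 0, -0.05], [-0.25, -0.65, 0, 0, 0, -0.104], [-0.414, -1, 0, 0, 0, -0.104], [-0.414, -1, 0, 0, 0, -0.104], [-0.414, -1, 0, 0, 0, -0.104]]

```text
time_s: 29.12
tcp_pos: [431.0, 228.0, 108.1]
eef_rot: [2.33, 2.107, 0.002]
wrist_force: [-0.4, 0.0, -0.6]
grip_width: 0.587
gripper_force: 30.0
```

Emit:
servo_tool:
  plan:
    - [[0.01, -0.08, 0.2, 0, 0, 0], [0.01, -0.08, 0.5, 0, 0, 0], [0.01, -0.08, 0.75, 0, 0, 0], [0.01, -0.08, 0.8, 0, 0, 0], [0.01, -0.08, 0.8, 0, 0, 0], [0.01, -0.08, 0.8, 0, 0, 0], [0.01, -0.08, 0.8, 0, 0, 0]]

```text
time_s: 30.0
tcp_pos: [421.4, 230.1, 13.3]
eef_rot: [2.329, 2.107, 0.003]
wrist_force: [0.6, 1.3, -1.2]
grip_width: 0.589
gripper_force: 30.0
```

Emit:
servo_tool:
  plan:
    - [[0, 0, 0.04, 0, 0, 0], [0, 0, 0.065, 0, 0, 0], [0, 0, 0.065, 0, 0, 0], [0, 0, 0.065, 0, 0, 0]]

```text
time_s: 30.5
tcp_pos: [420.5, 229.9, 4.4]
eef_rot: [-2.33, -2.107, 0.0]
wrist_force: [0.2, -0.1, -0.4]
grip_width: 0.592
gripper_force: 30.0
```

Emit:
servo_tool:
  plan:
    - [[0, 0, 0.01, 0, 0, 0], [0, 0, 0.015, 0, 0, 0], [0, 0, 0.015, 0, 0, 0]]

```text
time_s: 30.88
tcp_pos: [420.6, 229.9, 2.7]
eef_rot: [-2.33, -2.107, 0.0]
wrist_force: [-0.9, 0.2, -0.8]
grip_width: 0.59
gripper_force: 30.0
```

Emit:
servo_tool:
  plan:
    - [[0, 0, 0.009, 0, 0, 0], [0, 0, 0.009, 0, 0, 0], [0, 0, 0.009, 0, 0, 0]]

```text
time_s: 31.25
tcp_pos: [420.6, 229.9, 1.6]
eef_rot: [2.33, 2.107, -0.0]
wrist_force: [0.1, -0.0, -1.8]
grip_width: 0.588
gripper_force: 30.0
```

Emit:
servo_tool:
  plan:
    - [[0, 0, 0, 0, 0, 0], [0, 0, 0, 0, 0, 0], [0, 0, 0, 0, 0, 0], [0, 0, 0, 0, 0, 0], [0, 0, 0, 0, 0, 0]]
  claw: 0.6

```text
time_s: 31.88
tcp_pos: [420.6, 229.9, 1.7]
eef_rot: [2.33, 2.107, 0.0]
wrist_force: [0.2, -0.3, -0.1]
grip_width: 0.801
gripper_force: 0.0
```

Emit:
servo_tool:
  plan:
    - [[0, 0, -0.1, 0, 0, 0], [0, 0, -0.5, 0, 0, 0], [0, 0, -1, 0, 0, 0], [0, 0, -1, 0, 0, 0], [0, 0, -1, 0, 0, 0]]

```text
time_s: 32.5
tcp_pos: [420.2, 229.8, 122.1]
eef_rot: [2.33, 2.107, 0.001]
wrist_force: [-0.9, -0.7, 0.3]
grip_width: 0.801
gripper_force: 0.0
```

Emit:
servo_tool:
  plan:
    - [[0.9, -0.5, -0.5, 0, 0, 0], [0.9, -0.5, -0.5, 0, 0, 0], [0.9, -0.5, -0.5, 0, 0, 0], [0.9, -0.5, -0.5, 0, 0, 0], [0.9, -0.5, -0.5, 0, 0, 0]]

```text
time_s: 33.12
tcp_pos: [371.2, 341.8, 180.1]
eef_rot: [-2.331, -2.106, 0.006]
wrist_force: [-1.2, -0.3, 0.5]
grip_width: 0.799
gripper_force: 0.0
```

```bash
python3 - <<'E'
from h import *
s=r.state(); print(s["tcp_pos"],s["grip_width"])
c,im,d=shot("top"); P=cloud(c,d)
for nm,(x,y),lo,hi,rad in[("cover",(420,230),3,20,95),("R",(495,-392),28,60,100),("SE",(449,30),5,30,95)]:
    m=(np.hypot(P[...,0]-x,P[...,1]-y)<rad)&(P[...,2]>lo)&(P[...,2]<hi)
    n,lab,st,_=cv2.connectedComponentsWithStats(m.astype(np.uint8)); m=lab==1+st[1:,4].argmax()
    print(nm,m.sum(),rect(P,m),np.median(P[m][:,2]))
cv2.imwrite("pics/top9.png",cv2.resize(im[130:280,110:430],(800,375),interpolation=cv2.INTER_CUBIC)[:,:,::-1])
E
```

```text
[371.22836204 341.82936125 180.09300453] 0.7991501589644574
cover 645 (array([420.63192749, 227.12142944]), [53.12009048461914, 152.4109649658203], np.float64(-0.10445530322341484)) 5.565352853134603
R 900 (array([ 495.05947876, -392.80319214]), [52.252174377441406, 151.4052276611328], np.float64(0.2967489496011272)) 38.77367003400077
SE 258 (array([449.39437866,  30.77552032]), [17.547550201416016, 143.33665466308594], np.float64(-0.07601926752603944)) 10.741927044339917
```

View pics/top9.png

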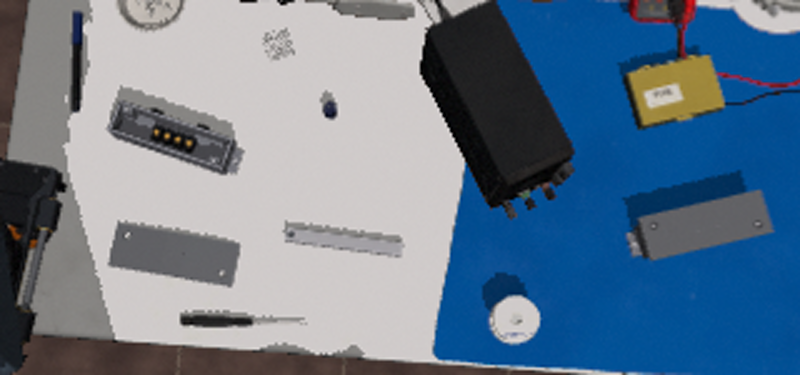

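The bowed cover lies flat on the table at (175,252). The straightedge is on the table at (343,238), and the right cover is still seated at (705,223). Nothing else has moved and the arm is clear.

```bash
python3 -c "
from cell import r
print(r.sign_off())"
```

```text
the job is handed in; nothing more can be done
None
```

I handed the job in after about 33 s of robot time: the left cover rocked about 0.05 rad at both ends, so I laid it flat on the table, put the straightedge back on the table, and left the flat right cover seated; no verdict was returned.

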